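# Find the loose fence bolt and hold its keeper up

## Task

First fit the missing dowel: take it from the pin rack and push it through the empty hole at the end of the steel fence until its head sits on the fence, and let go of it. Then tap the heads of the fence's three hex bolts from above, with the keepers still down, to find the loose one, which sinks when tapped; swing only that bolt's hinged keeper up by its thumb tab, more than halfway to upright, and finish while still holding it up there, so that a spanner can be put on the bolt. Leave the other two keepers down and the other things on the bench where they are.

Things in the scene. Friction and masses are not known exactly. Their poses are not given: they have to be found in the camera images.
- plate: black granite stop plate, fixed, 200 (x) x 340 (y) x 40 mm; origin: centre of its underside, on the bench. Bright steel fence on it along y at x = 0: 44 wide, 300 long, 25 thick, top 65 mm above the bench. On the fence: hex bolts with keepers at y = -70, 0, 70; empty dowel hole at y = -125; at y = 125 a dowel already fitted, its head 26 across standing 22 above the fence (mm)
- dowel_hole (a point): centre of the mouth of the empty round dowel hole in the fence top, 65 mm above the bench. Hole 14 mm in diameter with a 2 mm chamfer, vertical, deep enough for the whole dowel; axes as the plate's
- dowel: the missing dowel: steel pin 12 mm in diameter, 45 mm long, tapered foot, under a dark round head 26 mm across and 22 mm tall (widest and lowest head in the rack). Origin: centre of the head's underside (shoulder); z up along the pin: head 0 to 22 mm, pin 0 to -45 mm. Starts upright, hanging by its shoulder in one of the rack's three holes. 0.1 kg
- rack: grey plastic pin rack, fixed: 190 mm (its x) by 60 mm (its y), 55 mm tall, origin at the centre of its underside; three holes at x = -60, 0, +60 mm, the dowel in one of them and plug gauges in the others, in any order
- bolt_1 (a joint): how far the bolt at plate y = -70 mm has sunk, m; 0 at the start. A tight bolt stays put (under 1 mm). The one loose bolt, whose threaded insert has let go, looks the same at first but gives under a push of about 3 N, sinks 6 mm to a firm stop and stays down. Which one is loose differs every time
- bolt_1_head (a point): centre of the flat top of bolt_1's tall hex head (20 mm across flats), 18 mm above the fence top at the start; it sticks up through the keeper's window, 11 mm above the keeper plate
- keeper_1 (a joint): angle of bolt_1's keeper, rad: 0 flat round the bolt head, grows as its front swings up, stop at 1.35; no spring or catch, falls shut when let go. Aluminium, 6 mm thick, 0.09 kg. Hinge axis along plate y, 34 mm on the +x side of the bolt axis, 4 mm above the fence top
- keeper_1_tab (a point): middle of keeper_1's upright thumb tab, 53 mm on the plate's -x side of the bolt axis, over the granite before the fence. Shut, it lies 87 mm from the hinge towards -x and 11 mm above it, axes as the plate's (they turn with the keeper). Tab 16 mm wide (plate y), 6 thick; shut, its foot is 26 above the granite, its top 52. The neck behind it is as wide for 29 mm, then 36 wide
- bolt_2 (a joint): how far the bolt at plate y = 0 mm has sunk, m; 0 at the start. Behaves as told for bolt_1
- bolt_2_head (a point): centre of the flat top of bolt_2's tall hex head (20 mm across flats), 18 mm above the fence top at the start; it sticks up through the keeper's window, 11 mm above the keeper plate
- keeper_2 (a joint): angle of bolt_2's keeper, rad: 0 flat round the bolt head, grows as its front swings up, stop at 1.35; no spring or catch, falls shut when let go. Aluminium, 6 mm thick, 0.09 kg. Hinge axis along plate y, 34 mm on the +x side of the bolt axis, 4 mm above the fence top
- keeper_2_tab (a point): middle of keeper_2's upright thumb tab, 53 mm on the plate's -x side of the bolt axis, over the granite before the fence. Shut, it lies 87 mm from the hinge towards -x and 11 mm above it, axes as the plate's (they turn with the keeper). Tab 16 mm wide (plate y), 6 thick; shut, its foot is 26 above the granite, its top 52. The neck behind it is as wide for 29 mm, then 36 wide
- bolt_3 (a joint): how far the bolt at plate y = 70 mm has sunk, m; 0 at the start. Behaves as told for bolt_1
- bolt_3_head (a point): centre of the flat top of bolt_3's tall hex head (20 mm across flats), 18 mm above the fence top at the start; it sticks up through the keeper's window, 11 mm above the keeper plate
- keeper_3 (a joint): angle of bolt_3's keeper, rad: 0 flat round the bolt head, grows as its front swings up, stop at 1.35; no spring or catch, falls shut when let go. Aluminium, 6 mm thick, 0.09 kg. Hinge axis along plate y, 34 mm on the +x side of the bolt axis, 4 mm above the fence top
- keeper_3_tab (a point): middle of keeper_3's upright thumb tab, 53 mm on the plate's -x side of the bolt axis, over the granite before the fence. Shut, it lies 87 mm from the hinge towards -x and 11 mm above it, axes as the plate's (they turn with the keeper). Tab 16 mm wide (plate y), 6 thick; shut, its foot is 26 above the granite, its top 52. The neck behind it is as wide for 29 mm, then 36 wide
- plug_a: bystander: black-handled plug gauge standing in the rack: handle 20 mm across and 45 mm tall with a 9 mm steel stub on top. Origin at the underside of its handle
- plug_b: bystander: small aluminium-handled plug gauge standing in the rack: handle 18 mm across and 32 mm tall with a 7 mm stub on top. Origin at the underside of its handle
- vblock_1: bystander: dark steel V-block, 34 x 44 x 39 mm, on the granite behind the fence. Origin at the centre of its underside
- vblock_2: bystander: the second V-block, same size, on the granite behind the fence. Origin at the centre of its underside
- gauge_block: bystander: bright steel gauge block, 9 x 35 x 9 mm, lying on the granite in front of the fence. Origin at the centre of its underside
- ring_gauge: bystander: steel ring gauge, 60 mm outside, 32 mm bore, 18 mm high, on the bench. Origin at the centre of its underside
- spanner: bystander: steel spanner lying on the bench. Origin at its underside, near the middle
Not all that is in view belongs to the job. What is shaped like the plug_a but purple is not meant.

How it is judged:
On the way, in this order (a step that is already met when the one before it is completed fails the run):
1. the dowel is home in the empty hole, its head on the fence, and let go (horizontal distance between dowel and dowel_hole below 0.005 m and z of dowel in the frame of dowel_hole below 0.003 m and angle between dowel's own z axis and vertical below 0.08 rad and contact force between the fingers and dowel below 0.1 N), for 0.2 s.
2. the loose bolt has been tapped and has sunk, with the keepers down (value of joint any of bolt_1, bolt_2, bolt_3 above 0.004 m and value of joint each of keeper_1, keeper_2, keeper_3 below 0.12 rad), for 0.1 s.
At the end, for the whole second after the job is handed in: The dowel is still home (head within 3 mm of the fence top, within 5 mm of the hole's centre, upright); the loose bolt's keeper stands still at more than 0.79 rad (45 degrees), held there by the fingers (they press on it with more than 0.3 N); the other two keepers lie flat (under 0.12 rad) (horizontal distance between dowel and dowel_hole below 0.005 m and z of dowel in the frame of dowel_hole below 0.003 m and angle between dowel's own z axis and vertical below 0.08 rad and ((value of joint bolt_1 above 0.004 m and value of joint keeper_1 above 0.79 rad and velocity of joint keeper_1 between -0.1 and 0.1 rad/s and contact force between the fingers and keeper_1 above 0.3 N and value of joint each of keeper_2, keeper_3 below 0.12 rad) or (value of joint bolt_2 above 0.004 m and value of joint keeper_2 above 0.79 rad and velocity of joint keeper_2 between -0.1 and 0.1 rad/s and contact force between the fingers and keeper_2 above 0.3 N and value of joint each of keeper_1, keeper_3 below 0.12 rad) or (value of joint bolt_3 above 0.004 m and value of joint keeper_3 above 0.79 rad and velocity of joint keeper_3 between -0.1 and 0.1 rad/s and contact force between the fingers and keeper_3 above 0.3 N and value of joint each of keeper_1, keeper_2 below 0.12 rad))); the arm keeps its last pose, push and grip.
It fails at once if a keeper is lifted (over 0.3 rad) whose bolt has not been found loose ((value of joint keeper_1 above 0.3 rad and not (value of joint bolt_1 above 0.004 m)) or (value of joint keeper_2 above 0.3 rad and not (value of joint bolt_2 above 0.004 m)) or (value of joint keeper_3 above 0.3 rad and not (value of joint bolt_3 above 0.004 m))).
It fails at once if another thing on the bench is moved by more than 30 mm (distance of any of plug_a, plug_b, vblock_1, vblock_2, gauge_block, ring_gauge, spanner from where it was at the start of the episode above 0.03 m).
It also fails if it takes over 56 s, if anything falls off the work surface, if the arm or the gripper's body presses on something with over 40 N, if the wrist force passes 120 N, or if a joint passes its speed limit or range.

## Robot

A 6-joint arm with a two-finger parallel gripper is mounted at the origin on the work surface. World frame = base frame: x ahead of the robot, y to its left, z up, the work surface at z = 0. Lengths are in m, angles in rad, forces in N, time in s.
With the tool pointing down it reaches from about 0.3 to 0.875 m from the base axis. Payload 6.4 kg.
Tool frame: the origin (TCP) lies on the centre line of the jaws, within the pads' length; the fingertips stand 22 mm ahead of it and the grasp point (between the pads) lies 3 mm ahead of it; z points along the fingers, y is the line along which they close (so a half turn about z gives the same grasp; the last joint's range is limited). The gripper opens to 85 mm and grips with 20 to 120 N. Pads are 22 mm wide; open, the fingers measure 114 mm over their backs; the gripper's body (76 mm by 85 mm) begins 54 mm behind the grasp point. The pads swing forward as they close: fully open they stand 13 mm farther back than shut.
Start: joints at [-1.437, 0.181, 1.607, -0, 1.354, -0.206], TCP at [0.192, -0.542, 0.253] pointing down, gripper open.
Joint ranges: [-2.99, 2.99], [-0.89, 2.07], [0.3, 2.58], [-1.14, 4.28], [0, 2.63], [-3.12, 3.12]. Speed limits (rad/s): [2.57, 2.57, 3.01, 3.14, 3.14, 3.14].

## Interface

Orientations are given as a unit quaternion [w, x, y, z].
In Python, from bench import ctrl gives the robot as it stands. The module is installed in compiled form; this text tells all that it offers.
- The arm moves only by the tool servo_tool, never from a script. Its argument "commands" is a list of rows, each a list of 3 entries, a list of its own where there are three numbers: the shift along the tool's x, y, z in mm, then the turn about the tool's z in rad, then the finger opening in mm, from 0 to 85.4. In form: [[[dx, dy, dz], turn, jaw], ...]. A call has 1 to 20 rows; each row shifts and turns the commanded pose from where the row before left it, along the tool's axes as they then stand; what a row does not reach is not made up. A row lasts 1/8 s, in which the tool goes at most 62.5 mm and 10.7 degrees, less where a joint would pass 70% of its speed; a pose out of reach is approached as far as the arm can. A call with a gripper value outside its range is refused whole. The fingers move at their own pace and stop on an object; the grip force is fixed at half the most. Time passes only in rows, so rows that do not move let the fingers close. It gives the time, the measured TCP pose, the force, the opening and the grip force at its end, in the units of the state.
- ctrl.get_obs(): the state, without advancing time (a new reading comes with each control period).
- ctrl.camera(name): name is "scene" or "top" or "wrist"; returns a dict with "color" (420x560x3 uint8, red, green, blue), "z_map" (420x560 float32, m along the optical axis (not along the pixel's ray), 0 where there is no reading), "fx", "fy", "cx", "cy" (pixels), "R" (3x3) and "t" (3): a world point X has camera coordinates R X + t. Camera axes: x right, y down, z forward; pixel columns grow to the right and rows downward; lengths in m; the calibration is good to about 2 mm. The wrist camera is an equidistant fisheye: a pixel r from the principal point sees the ray r / f radians off the axis. A picture is of the moment at which its call begins.
- ctrl.hand_in(): hands the job in; it is judged then, once.
The state is a dict: "time_s": time; "q": joint angles; "dq": joint speeds; "joint_efforts": joint torques, N m; "eef_pos": TCP position; "eef_rot": TCP orientation; "wrist_force": force on the tool from outside, world axes, zero at the start; "torque": the same for the moment, N m; "opening": opening from 0.0 (shut) to 1.0 (fully open); "grasp_force": force on a finger pad.
Only numpy, scipy, OpenCV 4.12 (cv2) and the standard library are available. Lean on these libraries where they do the work, as an engineer would, in place of code of your own. Each camera call takes 0.05 s, during which the arm holds its last target. There are 200 camera calls.

## Working session

There is one attempt and no reset: what is moved stays moved. The work goes in short steps, Python scripts to look and compute and a tool call to move; the robot and the scene stay as the last step left them, time stands still between calls to the robot, and variables do not carry over. Pictures are saved under pics/ and viewed, at most 11 in all, crops included, and the job is handed in when it is done.

Besides the shell and the picture viewer there is one more tool, called after "Call:" as a command line: name --argument value ..., lists and objects as JSON in quotes. servo_tool: Moves the arm, as the interface text tells. Its arguments: {"type":"object","properties":{"commands":{"type":"array"}},"required":["commands"]}

```bash
mkdir -p pics; cat > h.py <<'E'
import numpy as np, cv2
from bench import ctrl
def snap(name, fn=None):
    c=ctrl.camera(name); np.savez(f'pics/{fn or name}.npz',**c)
    cv2.imwrite(f'pics/{fn or name}.png',c['color'][:,:,::-1]); return c
def load(fn): return dict(np.load(f'pics/{fn}.npz'))
def px(c,u,v,z=None):
    "pixel -> world, by depth or on plane height z"
    d=np.array([(u-c['cx'])/c['fx'],(v-c['cy'])/c['fy'],1.]); R,t=c['R'],c['t']
    o=-R.T@t; w=R.T@d
    s=c['z_map'][int(round(v)),int(round(u))] if z is None else (z-o[2])/w[2]
    return o+s*w
def proj(c,X):
    p=c['R']@np.array(X)+c['t']; return c['fx']*p[0]/p[2]+c['cx'],c['fy']*p[1]/p[2]+c['cy']
E
python3 - <<'E'
from h import *
a=snap('top','top0'); b=snap('scene','scene0')
o=ctrl.get_obs(); print(o)
for c in (a,b): print(c['fx'],c['cx'],c['cy'],-c['R'].T@c['t'])
E
```

```text
{'time_s': 0.1, 'q': array([-1.43731060e+00,  1.81508486e-01,  1.60791134e+00, -2.91598537e-05,
        1.35378332e+00, -2.06353637e-01]), 'dq': array([ 3.82332000e-04, -2.54638933e-04, -1.69266933e-03,  1.75147896e-03,
        1.12485666e-03,  3.42517486e-05]), 'joint_efforts': array([ 4.62827302e-04, -4.45880842e+01, -3.52239168e+01, -1.84001301e-04,
        4.16328083e-03,  6.06330474e-06]), 'eef_pos': array([ 0.1915843 , -0.54165306,  0.25244913]), 'eef_rot': array([-8.05231168e-04,  9.85597500e-01,  1.69106236e-01,  1.51058712e-05]), 'wrist_force': array([-0.99232349,  0.45512224,  0.20086989]), 'torque': array([ 0.0210404 , -0.00380945, -0.04997735]), 'grasp_force': 0.0, 'opening': 1.0004186332513334}
512.1887768115116 278.1631203654245 204.71709619942897 [0.35877902 0.04233533 1.3600512 ]
514.2212312108604 279.63663256911366 204.92048353776562 [1.02991988 0.63802753 0.92374023]
```

View pics/top0.png

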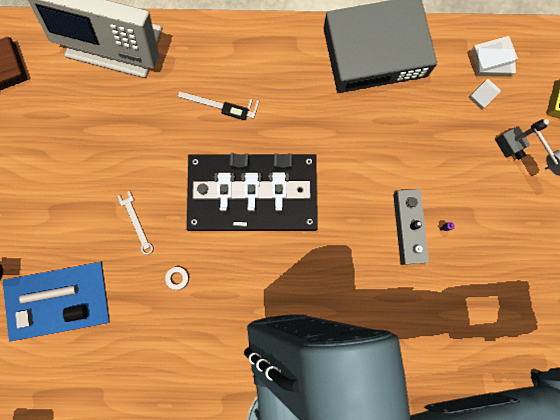

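View pics/scene0.png

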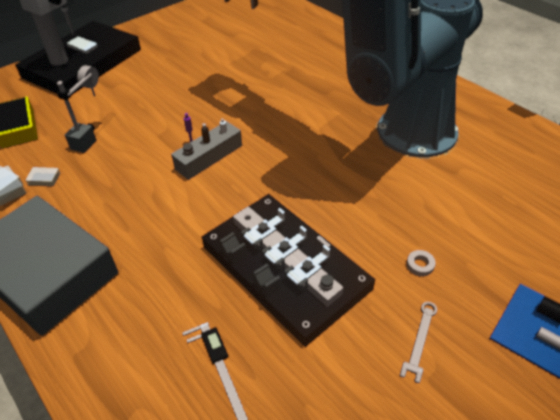

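The top view shows the plate square to the image, from (187,154) to (317,230). Its empty hole is at about (300,190) and the tabs point towards the robot. In the rack the wide dowel head is at (412,202), then plug_a at (416,225) and plug_b at (418,249). I'll enlarge both.

```bash
python3 - <<'E'
from h import *
c=load('top0'); im=c['color'][:,:,::-1]
a=cv2.resize(im[145:240,180:325],None,fx=5,fy=5,interpolation=cv2.INTER_CUBIC)
b=cv2.resize(im[182:272,385:435],None,fx=5,fy=5,interpolation=cv2.INTER_CUBIC)
cv2.imwrite('pics/ca.png',a)
cv2.imwrite('pics/cb.png',b)
E
```

```text
(no output)
```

View pics/ca.png

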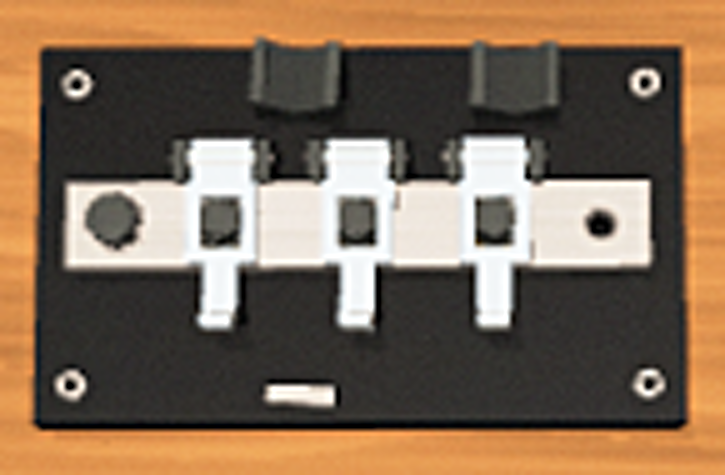

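View pics/cb.png

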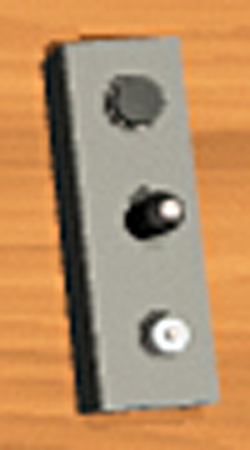

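```bash
python3 - <<'E'
from h import *
c=load('top0'); np.set_printoptions(precision=4,suppress=True)
A=lambda X,Y,z:px(c,(X+.5)/5-.5+180,(Y+.5)/5-.5+145,z)
B=lambda X,Y,z:px(c,(X+.5)/5-.5+385,(Y+.5)/5-.5+182,z)
for n,p in dict(f1=(64,181,.065),f2=(651,181,.065),f3=(652,267,.065),f4=(64,269,.065),hole=(600,224,.065),pl1=(41,48,.04),pl2=(683,48,.04),pl3=(686,427,.04),pl4=(36,424,.04),b3=(222,219,.083),b2=(358,219,.083),b1=(495,219,.083)).items(): print(n,A(*p))
for n,p in dict(r1=(63,42,.055),r2=(178,38,.055),r3=(217,401,.055),r4=(97,411,.055),dow=(139,101,.077),pa=(172,210,.109),pb=(172,334,.094)).items(): print(n,B(*p))
# depth-based dowel head & rack segmentation
V,U=np.mgrid[0:420,0:560]
P=np.stack([(U-c['cx'])/c['fx'],(V-c['cy'])/c['fy'],np.ones(U.shape)],-1)*c['z_map'][...,None]
W=(P-c['t'])@c['R']
def blob(m,z0,z1,r):
    s=m&(W[...,2]>z0)&(W[...,2]<z1); s[:r[0]]=0;s[r[1]:]=0;s[:,:r[2]]=0;s[:,r[3]:]=0
    return W[s]
for n,z0,z1,r in [('dowel',.070,.083,(190,215,398,430)),('rack',.048,.062,(180,270,385,435)),('fit dowel',.08,.095,(180,200,190,212)),
  ('b3',.078,.09,(180,196,215,232)),('b2',.078,.09,(180,196,243,260)),('b1',.078,.09,(180,196,270,287))]:
    q=blob(True,z0,z1,r); print(n,len(q),q.mean(0),(q.min(0)+q.max(0))/2,np.ptp(q,0))
q=blob(True,.048,.062,(180,270,385,435))[:,:2].astype(np.float32); print(cv2.minAreaRect(q))
q=blob(True,.030,.05,(140,240,180,325))[:,:2].astype(np.float32); print(cv2.minAreaRect(q))
E
```

```text
f1 [0.6127 0.2661 0.065 ]
f2 [ 0.6173 -0.0362  0.065 ]
f3 [ 0.5725 -0.037   0.065 ]
f4 [0.5668 0.2642 0.065 ]
hole [ 0.5944 -0.0101  0.065 ]
pl1 [0.689  0.2854 0.04  ]
pl2 [ 0.6943 -0.0542  0.04  ]
pl3 [ 0.493  -0.0566  0.04  ]
pl4 [0.4894 0.2797 0.04  ]
b3 [0.5908 0.1821 0.083 ]
b2 [0.5918 0.1132 0.083 ]
b1 [0.5929 0.0438 0.083 ]
r1 [ 0.5986 -0.2631  0.055 ]
r2 [ 0.6016 -0.3227  0.055 ]
r3 [ 0.4148 -0.3376  0.055 ]
r4 [ 0.4089 -0.2767  0.055 ]
dow [ 0.5647 -0.2959  0.077 ]
pa [ 0.5056 -0.3024  0.109 ]
pb [ 0.4457 -0.305   0.094 ]
dowel 82 [ 0.5655 -0.2964  0.0757] [ 0.5659 -0.2962  0.0756] [0.0239 0.0243 0.0109]
rack 1524 [ 0.5027 -0.3008  0.0544] [ 0.5067 -0.3011  0.0551] [0.1916 0.0745 0.0139]
fit dowel 80 [0.5901 0.2382 0.0855] [0.5902 0.2379 0.087 ] [0.0244 0.0248 0.0138]
b3 53 [0.592  0.1838 0.0828] [0.592  0.1874 0.0834] [0.0208 0.0256 0.0098]
b2 50 [0.5928 0.1129 0.0825] [0.5934 0.1125 0.0826] [0.0215 0.0181 0.0093]
b1 53 [0.5939 0.0438 0.0824] [0.5942 0.0441 0.0828] [0.0209 0.0179 0.0093]
((0.5063941478729248, -0.30193477869033813), (0.19006240367889404, 0.06281961500644684), 4.6242899894714355)
((0.5934322476387024, 0.11380189657211304), (0.20118388533592224, 0.3412150740623474), 1.1094967126846313)
```

Call:
servo_tool --commands '[[[43.4,-10.7,5],0,85],[[43.4,-10.7,5],0,85],[[43.4,-10.7,5],0,85],[[43.4,-10.7,5],0,85],[[43.4,-10.7,5],0,85],[[43.4,-10.7,5],0,85],[[43.4,-10.7,5],0,85],[[43.4,-10.7,5],0,85],[[43.4,-10.7,5],0,85],[[43.4,-10.7,5],0,85],[[0,0,0],0.13,60],[[0,0,0],0.13,60],[[0,0,0],0,60]]'

```text
time_s: 1.72
eef_pos: [0.565, -0.2962, 0.2026]
eef_rot: [-0.0, 0.999, 0.041, -0.0]
wrist_force: [0.6, 0.3, -0.8]
opening: 0.708
grasp_force: 0.0
```

```bash
cat >> h.py <<'E'
from scipy.spatial.transform import Rotation as Ro
def st():
    o=ctrl.get_obs(); q=o['eef_rot']; R=Ro.from_quat([q[1],q[2],q[3],q[0]]).as_matrix()
    return o,R,np.arctan2(R[1,0],R[0,0])
def go(x,y,z,yaw=None):
    "tool-axis shift mm to a world TCP target and turn to a tool-x yaw"
    o,R,w=st(); d=R.T@(np.array([x,y,z])-o['eef_pos'])*1000
    print('t',o['time_s'],'pos',o['eef_pos'].round(4),'yaw',w.round(4),'F',o['wrist_force'].round(1),'op',round(o['opening']*85.4,1),'q6',o['q'][5].round(2))
    print('shift',d.round(1),'turn',None if yaw is None else round(w-yaw,3))
E
python3 - <<'E'
from h import *
go(.5655,-.2965,.079,.08)
c=snap('wrist','w1'); print(c['fx'],c['cx'],c['cy'],-c['R'].T@c['t'])
E
```

```text
t 1.725 pos [ 0.565  -0.2962  0.2026] yaw 0.0813 F [ 0.6  0.3 -0.8] op 60.4 q6 0.82
shift [  0.5   0.4 123.6] turn 0.001
325.19226210127806 281.8605501541687 208.80844358041836 [ 0.64835988 -0.2887318   0.32350165]
```

View pics/w1.png

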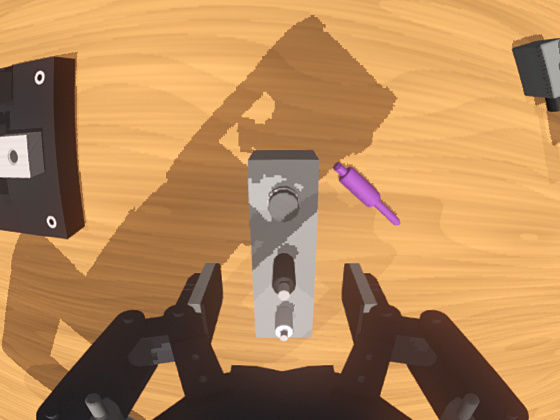

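The wrist view shows the dowel head at (284,205), with the rack squarely between the fingers. A purple pin stands or lies to the right at (340–398, 165–222), so I need its position against the finger path.

```bash
python3 - <<'E'
from h import *
for n in ('top0','scene0'):
    c=load(n); k=c['color'].astype(int); m=(k[...,0]>k[...,1]+40)&(k[...,2]>k[...,1]+50)
    V,U=np.where(m); P=np.array([px(c,u,v) for u,v in zip(U,V)]); print(n,len(P),P.min(0).round(3),P.max(0).round(3))
# dowel head in wrist view, through fisheye: predicted pixel for assumed top/bottom centre
c=load('w1')
def fp(X):
    p=c['R']@np.array(X)+c['t']; th=np.arctan2(np.hypot(p[0],p[1]),p[2]); a=np.arctan2(p[1],p[0]); return (c['fx']*th*np.cos(a)+c['cx']).round(1),(c['fx']*th*np.sin(a)+c['cy']).round(1)
print(fp((.5655,-.2965,.077)),fp((.5655,-.2965,.055)),fp((.5948,-.0115,.065)))
im=c['color'][:,:,::-1][170:240,240:330]; a=cv2.resize(im,None,fx=6,fy=6,interpolation=cv2.INTER_CUBIC)
h=c['color'][:,:,::-1][110:200,0:90]; b=cv2.resize(h,(540,540),interpolation=cv2.INTER_CUBIC)[:420]
cv2.imwrite('pics/cw.png',cv2.resize(np.hstack([a,b[:,:250]]),None,fx=1,fy=1))
E
```

```text
top0 45 [ 0.496 -0.397  0.078] [ 0.514 -0.379  0.098]
scene0 13 [ 0.505 -0.388  0.082] [ 0.517 -0.376  0.092]
(np.float64(283.6), np.float64(206.5)) (np.float64(283.5), np.float64(198.3)) (np.float64(13.1), np.float64(155.7))
```

View pics/cw.png

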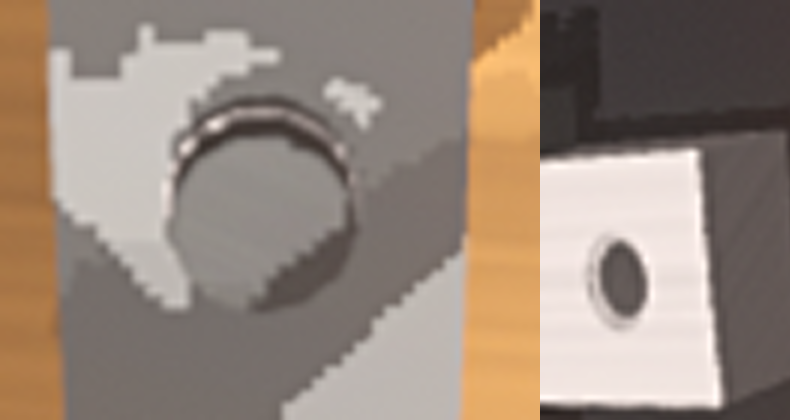

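Both measured points match the picture to within half a pixel. Purple is clear of the fingers at (0.505,-0.388). I'll descend and grip.

Call:
servo_tool --commands '[[[0.5,0,35],0,60],[[0,0,35],0,60],[[0,0,30],0,60],[[0,0,15],0,60],[[0,0,7.5],0,60],[[0,0,0],0,50],[[0,0,0],0,20],[[0,0,0],0,20],[[0,0,0],0,20],[[0,0,0],0,20]]'

```text
time_s: 3.02
eef_pos: [0.5666, -0.2972, 0.0824]
eef_rot: [0.001, 0.999, 0.04, 0.001]
wrist_force: [-1.3, 0.6, 6.9]
opening: 0.284
grasp_force: 59.0
```

Call:
servo_tool --commands '[[[0,0,-10],0,20],[[0,0,-30],0,20],[[0,0,-40],0,20],[[0,0,-30],0,20],[[0,0,0],0,20]]'

```text
time_s: 3.65
eef_pos: [0.567, -0.2976, 0.1942]
eef_rot: [0.002, 0.999, 0.04, 0.002]
wrist_force: [0.7, 0.1, -0.3]
opening: 0.275
grasp_force: 59.9
```

```bash
python3 - <<'E'
from h import *
go(.5948,-.0115,.155,.018+np.pi/2); go(.5948,-.0115,.155,.018-np.pi/2)
E
```

```text
t 3.65 pos [ 0.567  -0.2976  0.1942] yaw 0.0799 F [ 0.7  0.1 -0.3] op 23.5 q6 0.82
shift [  50.3 -283.1   38.3] turn -1.509
t 3.65 pos [ 0.567  -0.2976  0.1942] yaw 0.0799 F [ 0.7  0.1 -0.3] op 23.5 q6 0.82
shift [  50.3 -283.1   38.3] turn 1.633
```

Call:
servo_tool --commands '[[[6.3,-35.4,2],0,20],[[6.3,-35.4,2],0,20],[[6.3,-35.4,2],0,20],[[6.3,-35.4,2],0,20],[[6.3,-35.4,2],0,20],[[6.3,-35.4,2],0,20],[[6.3,-35.4,2],0,20],[[6.3,-35.4,2],0,20],[[0,0,0],-0.168,20],[[0,0,0],-0.168,20],[[0,0,0],-0.168,20],[[0,0,0],-0.168,20],[[0,0,0],-0.168,20],[[0,0,0],-0.168,20],[[0,0,0],-0.168,20],[[0,0,0],-0.168,20],[[0,0,0],-0.165,20],[[0,0,0],0,20]]'

```text
time_s: 5.9
eef_pos: [0.5923, -0.01, 0.1732]
eef_rot: [-0.001, 0.701, 0.713, -0.001]
wrist_force: [-0.2, -0.2, -2.3]
opening: 0.275
grasp_force: 59.9
```

```bash
python3 - <<'E'
from h import *
go(.5948,-.0115,.140,.018+np.pi/2)
c=snap('scene','s2'); v=c['color'][:,:,::-1][170:250,190:300]
w=snap('wrist','w2')['color'][:,:,::-1][120:330,180:390]
cv2.imwrite('pics/c3.png',np.hstack([cv2.resize(v,(550,400),interpolation=cv2.INTER_CUBIC)[:,150:],cv2.resize(w,(400,400))]))
E
```

```text
t 5.9 pos [ 0.5923 -0.01    0.1732] yaw 1.5873 F [-0.2 -0.2 -2.3] op 23.5 q6 -0.23
shift [-1.5  2.5 33.2] turn -0.001
```

View pics/c3.png

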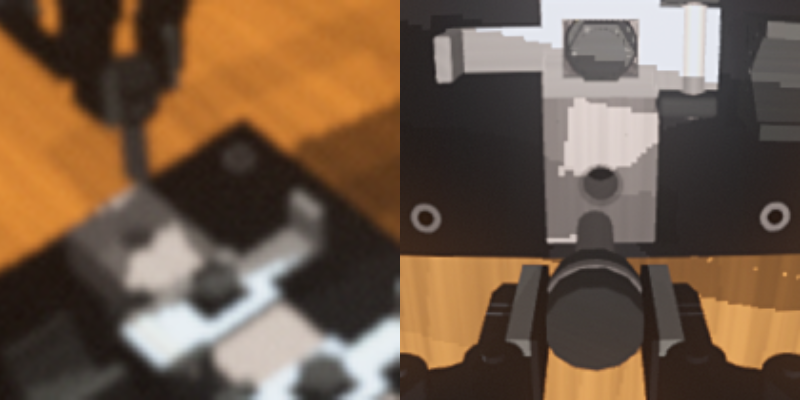

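The dowel hangs upright in the jaws. In the wrist view the hole mouth is at crop (601,184) and the pin foot at about (596,213). I'll locate both from the wrist camera.

```bash
python3 - <<'E'
from h import *
c=load('w2')
def ray(u,v,z):
    x,y=(u-c['cx'])/c['fx'],(v-c['cy'])/c['fy']; th=np.hypot(x,y); s=np.sin(th)/th
    w=c['R'].T@np.array([x*s,y*s,np.cos(th)]); o=-c['R'].T@c['t']; return o+w*(z-o[2])/w[2]
f=lambda X,Y:(180+(X-400+.5)*.525-.5,120+(Y+.5)*.525-.5)
print('hole',ray(*f(601,184),.065),'foot edge',ray(*f(596,212),.1008),'head top',ray(*f(594,317),.1732-.0274+.022))
print('bolt1',ray(*f(600,50),.083))
print(st()[0]['eef_pos'])
im=c['color'][:,:,::-1][195:270,250:320]; cv2.imwrite('pics/c4.png',cv2.resize(im,None,fx=8,fy=8,interpolation=cv2.INTER_CUBIC))
E
```

```text
hole [ 0.59422006 -0.01001809  0.065     ] foot edge [ 0.59219216 -0.0069383   0.1008    ] head top [ 0.59169202 -0.00618973  0.1678    ]
bolt1 [0.59277771 0.04546137 0.083     ]
[ 0.59267567 -0.01011877  0.17373054]
```

View pics/c4.png

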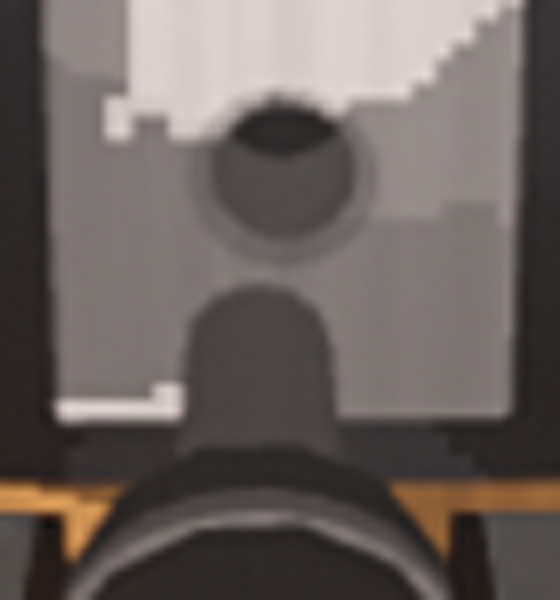

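```bash
python3 - <<'E'
from h import *
c=load('w2'); print(c['z_map'][286,282],c['z_map'][217,285])
V,U=np.mgrid[225:330,240:325]
x,y=(U-c['cx'])/c['fx'],(V-c['cy'])/c['fy']; th=np.hypot(x,y); k=np.tan(th)/th
Z=c['z_map'][225:330,240:325]; P=np.stack([x*k*Z,y*k*Z,Z],-1); W=(P-c['t'])@c['R']
for lo,hi in((.155,.162),(.162,.166),(.166,.172),(.105,.125),(.125,.14)):
    q=W[(W[...,2]>lo)&(W[...,2]<hi)&(Z>0)&(abs(W[...,0]-.592)<.0145)]
    if len(q): print(lo,len(q),np.median(q,0).round(4),q.min(0).round(4),q.max(0).round(4))
E
```

```text
0.14530087 0.26277924
0.155 498 [0.5922 0.0015 0.1586] [ 0.5775 -0.0052  0.155 ] [0.6064 0.0037 0.162 ]
0.162 267 [0.5922 0.0013 0.1639] [ 0.5776 -0.0195  0.162 ] [0.6063 0.0028 0.166 ]
0.166 2100 [ 0.5919 -0.0082  0.1681] [ 0.5775 -0.0223  0.166 ] [0.6065 0.0032 0.172 ]
0.105 251 [ 0.5917 -0.005   0.1156] [ 0.5855 -0.0103  0.1052] [ 0.5974 -0.0038  0.1249]
0.125 114 [ 0.5915 -0.0049  0.1288] [ 0.5861 -0.0083  0.125 ] [ 0.597  -0.0039  0.1341]
```

Call:
servo_tool --commands '[[[-0.8,2.4,0],0,20],[[0,0,15],0,20],[[0,0,13],0,20],[[0,0,5],0,20],[[0,0,4],0,20],[[0,0,4],0,20],[[0,0,4],0,20],[[0,0,0],0,20]]'

```text
time_s: 7.0
eef_pos: [0.5956, -0.011, 0.1295]
eef_rot: [-0.0, 0.701, 0.713, -0.0]
wrist_force: [0.4, -0.2, -2.2]
opening: 0.276
grasp_force: 60.0
```

Call:
servo_tool --commands '[[[0,0,6],0,20],[[0,0,6],0,20],[[0,0,6],0,20],[[0,0,6],0,20],[[0,0,5],0,20],[[0,0,4],0,20],[[0,0,3],0,20],[[0,0,0],0,20]]'

```text
time_s: 8.0
eef_pos: [0.5956, -0.011, 0.0935]
eef_rot: [-0.0, 0.701, 0.713, -0.0]
wrist_force: [-1.6, 0.8, -2.0]
opening: 0.273
grasp_force: 59.9
```

Call:
servo_tool --commands '[[[0,0,1.5],0,20],[[0,0,1.5],0,20],[[0,0,0],0,20]]'

```text
time_s: 8.38
eef_pos: [0.5957, -0.0109, 0.0924]
eef_rot: [-0.0, 0.701, 0.714, -0.0]
wrist_force: [-8.1, 0.5, 11.4]
opening: 0.272
grasp_force: 61.4
```

Call:
servo_tool --commands '[[[0,0,0],0,40],[[0,0,0],0,60],[[0,0,0],0,60],[[0,0,0],0,60],[[0,0,-25],0,60],[[0,0,-25],0,60],[[0,0,-20],0,60],[[0,0,0],0,0],[[0,0,0],0,0],[[0,0,0],0,0]]'

```text
time_s: 9.62
eef_pos: [0.595, -0.0109, 0.1595]
eef_rot: [-0.001, 0.701, 0.713, -0.001]
wrist_force: [-0.1, -0.8, -0.1]
opening: 0.065
grasp_force: 0.0
```

```bash
python3 - <<'E'
from h import *
c=snap('wrist','w3')
V,U=np.mgrid[150:390,150:400]
x,y=(U-c['cx'])/c['fx'],(V-c['cy'])/c['fy']; th=np.hypot(x,y); k=np.tan(th)/th
Z=c['z_map'][150:390,150:400]; P=np.stack([x*k*Z,y*k*Z,Z],-1); W=(P-c['t'])@c['R']
for n,x0,y0,z0 in(('dowel',.595,-.0105,.085),('fence',.595,.018,.065),('bolt1',.594,.0445,.083)):
    q=W[(abs(W[...,0]-x0)<.016)&(abs(W[...,1]-y0)<(.005 if n=='fence' else .016))&(abs(W[...,2]-z0)<(.006 if n!='bolt1' else .004))]
    print(n,len(q),np.median(q,0).round(4),q.min(0).round(4),q.max(0).round(4))
go(.5935,.044,.115,np.pi/2+.018)
E
```

```text
dowel 1227 [ 0.5947 -0.0087  0.087 ] [ 0.5825 -0.0229  0.079 ] [0.6075 0.0024 0.0896]
fence 661 [0.5951 0.018  0.0652] [0.5793 0.013  0.0633] [0.611  0.023  0.0672]
bolt1 447 [0.5928 0.0404 0.0837] [0.5823 0.0345 0.0817] [0.6037 0.0445 0.0857]
t 9.675 pos [ 0.5951 -0.0109  0.1596] yaw 1.5888 F [ 0.1 -0.1 -0.9] op 0.4 q6 -0.24
shift [54.9 -0.5 44.6] turn -0.0
```

View pics/w3.png

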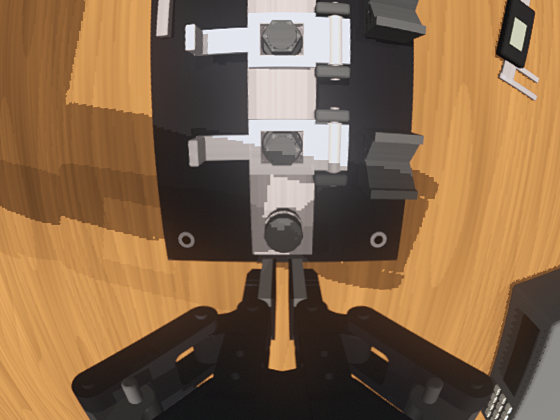

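The dowel is home (head top at 0.087, shoulder on the fence). Next I'll tap bolt 1.

Call:
servo_tool --commands '[[[27.5,-0.3,10],0,0],[[27.5,-0.3,15],0,0],[[0,0,19],0,0],[[0,0,8],0,0],[[0,0,3],0,0],[[0,0,2],0,0],[[0,0,0],0,0]]'

```text
time_s: 10.55
eef_pos: [0.5947, 0.0435, 0.1043]
eef_rot: [0.0, 0.701, 0.713, 0.0]
wrist_force: [0.7, 0.4, -0.1]
opening: 0.002
grasp_force: 0.0
```

Call:
servo_tool --commands '[[[0,0,1.5],0,0],[[0,0,1.5],0,0],[[0,0,0],0,0]]'

```text
time_s: 10.92
eef_pos: [0.5946, 0.0438, 0.1011]
eef_rot: [0.0, 0.701, 0.713, 0.0]
wrist_force: [0.1, -0.8, 2.1]
opening: 0.003
grasp_force: 1.0
```

Call:
servo_tool --commands '[[[0,0,1.5],0,0],[[0,0,1.5],0,0],[[0,0,0],0,0]]'

```text
time_s: 11.3
eef_pos: [0.5947, 0.0439, 0.099]
eef_rot: [0.0, 0.701, 0.713, 0.0]
wrist_force: [-3.1, -1.8, 9.9]
opening: 0.001
grasp_force: 5.0
```

Call:
servo_tool --commands '[[[0,0,1.5],0,0],[[0,0,0],0,0],[[0,0,0],0,0]]'

```text
time_s: 11.68
eef_pos: [0.5948, 0.0439, 0.0989]
eef_rot: [0.001, 0.701, 0.714, 0.0]
wrist_force: [-7.9, -1.4, 20.2]
opening: -0.001
grasp_force: 10.0
```

Call:
servo_tool --commands '[[[0,0,-20],0,0],[[0,0,-30],0,0],[[-30,0,-20],0,0],[[-25,0,0],0,0],[[0,0,0],0,0]]'

```text
time_s: 12.3
eef_pos: [0.5952, -0.0122, 0.1667]
eef_rot: [0.0, 0.701, 0.713, 0.0]
wrist_force: [0.3, 0.6, -0.8]
opening: 0.001
grasp_force: 0.0
```

```bash
cat >> h.py <<'E'
def cloud(c):
    V,U=np.mgrid[0:420,0:560]
    x,y=(U-c['cx'])/c['fx'],(V-c['cy'])/c['fy']; th=np.hypot(x,y)+1e-9; k=np.tan(th)/th
    Z=c['z_map']; W=(np.stack([x*k*Z,y*k*Z,Z],-1)-c['t'])@c['R']; W[Z==0]=9; return W
def stat(W,x0,y0,r,lo=.03,hi=.13):
    q=W[(abs(W[...,0]-x0)<r)&(abs(W[...,1]-y0)<r)&(W[...,2]>lo)&(W[...,2]<hi)]; return len(q),np.median(q,0).round(4)
E
python3 - <<'E'
from h import *
W=cloud(snap('wrist','w4')); W0=cloud(load('w3'))
for n,x,y in(('dowel',.595,-.0105),('fence',.595,.018),('b1',.594,.0445),('b2',.5925,.1145),('b3',.591,.1845)): print(n,stat(W0,x,y,.004),stat(W,x,y,.004))
go(.5925,.1145,.11,np.pi/2+.018)
E
```

```text
dowel (144, array([ 0.595 , -0.0105,  0.0873])) (131, array([ 0.5948, -0.0105,  0.0873]))
fence (130, array([0.5951, 0.0179, 0.0651])) (125, array([0.595 , 0.0179, 0.0652]))
b1 (168, array([0.5939, 0.0444, 0.0841])) (150, array([0.5939, 0.0442, 0.078 ]))
b2 (174, array([0.5926, 0.1145, 0.084 ])) (167, array([0.5927, 0.1144, 0.0841]))
b3 (0, array([nan, nan, nan])) (0, array([nan, nan, nan]))
t 12.35 pos [ 0.595  -0.0112  0.1663] yaw 1.5873 F [ 0.7  0.3 -0.6] op -0.4 q6 -0.24
shift [125.7  -0.4  56.4] turn -0.001
  return _methods._mean(a, axis=axis, dtype=dtype,
  ret = um.true_divide(
```

Bolt 1 sank 6 mm (0.084 to 0.078) while bolt 2 is unchanged, so bolt_1 is the loose one. Next is its tab.

```bash
python3 - <<'E'
from h import *
W=cloud(load('w4'))
q=W[(abs(W[...,0]-.541)<.014)&(abs(W[...,1]-.0435)<.02)&(W[...,2]>.074)&(W[...,2]<.11)]
print(len(q),q.min(0).round(4),q.max(0).round(4),np.median(q,0).round(4))
go(.541,.0435,.083,.018)
E
```

```text
406 [0.5368 0.0359 0.0741] [0.5519 0.052  0.0938] [0.5421 0.0443 0.0914]
t 12.35 pos [ 0.595  -0.0112  0.1663] yaw 1.5873 F [ 0.7  0.3 -0.6] op -0.4 q6 -0.24
shift [ 55.6 -53.   83.4] turn 1.569
```

Call:
servo_tool --commands '[[[28,-27,0],0,0],[[28,-26.5,0],0,20],[[0,0,0],0.1743,45],[[0,0,0],0.1743,45],[[0,0,0],0.1743,45],[[0,0,0],0.1743,45],[[0,0,0],0.1743,45],[[0,0,0],0.1743,45],[[0,0,0],0.1743,45],[[0,0,0],0.1743,45],[[0,0,0],0.1743,45],[[0,0,30],0,45],[[0,0,0],0,45]]'

```text
time_s: 13.98
eef_pos: [0.5383, 0.0453, 0.1339]
eef_rot: [-0.001, 1.0, 0.011, -0.003]
wrist_force: [-0.3, 0.3, 0.0]
opening: 0.529
grasp_force: 0.0
```

```bash
python3 - <<'E'
from h import *
go(.541,.0438,.083,.018)
E
```

```text
t 13.975 pos [0.5383 0.0453 0.1339] yaw 0.0212 F [-0.3  0.3  0. ] op 45.2 q6 1.41
shift [ 3.   1.6 50.9] turn 0.003
```

Call:
servo_tool --commands '[[[3,1.6,15],0,45],[[0,0,20],0,45],[[0,0,10],0,45],[[0,0,5],0,45],[[0,0,0],0,8],[[0,0,0],0,8],[[0,0,0],0,8],[[0,0,0],0,8]]'

```text
time_s: 14.98
eef_pos: [0.5441, 0.0426, 0.087]
eef_rot: [-0.0, 1.0, 0.01, 0.001]
wrist_force: [-0.4, 1.4, 4.2]
opening: 0.168
grasp_force: 58.6
```

Call:
servo_tool --commands '[[[1.5,0,-8.6],0,8],[[2.4,0,-8.4],0,8],[[3.2,0,-8.2],0,8],[[0,0,0],0,8]]'

```text
time_s: 15.48
eef_pos: [0.5513, 0.0428, 0.1114]
eef_rot: [-0.0, 1.0, 0.01, 0.001]
wrist_force: [5.1, 1.3, -7.0]
opening: 0.165
grasp_force: 59.0
```

```bash
python3 - <<'E'
from h import *
go(.541,.0438,.083,.018)
snap('wrist','w5')
E
```

```text
t 15.475 pos [0.5513 0.0428 0.1114] yaw 0.0198 F [ 5.1  1.3 -7. ] op 14.1 q6 1.41
shift [-10.3  -1.2  28.4] turn 0.002
```

View pics/w5.png

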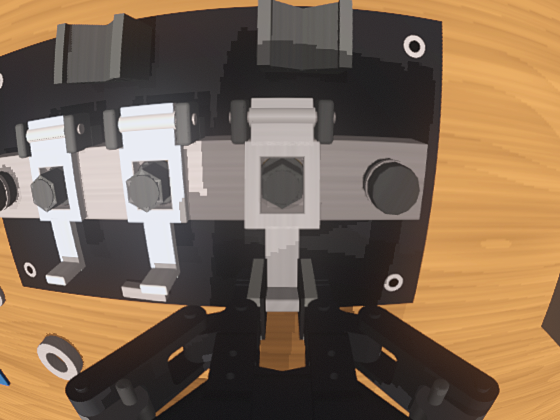

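The tab is held between the pads at (282,290), and the keeper at (282,190) is tilting while the other two stay flat. I'll carry on along the arc.

Call:
servo_tool --commands '[[[4,0,-7.8],0,8],[[4.8,0,-7.3],0,8],[[5.5,0,-6.8],0,8],[[6.1,0,-6.3],0,8],[[6.7,0,-5.6],0,8],[[7.3,0,-4.9],0,8],[[7.7,0,-4.2],0,8],[[0,0,0],0,8],[[0,0,0],0,8]]'

```text
time_s: 16.65
eef_pos: [0.5928, 0.0436, 0.1542]
eef_rot: [-0.0, 1.0, 0.01, -0.0]
wrist_force: [2.2, 1.7, -12.6]
opening: 0.17
grasp_force: 59.2
```

```bash
python3 - <<'E'
from h import *
go(.5903,.043,.151,.018)
W=cloud(snap('wrist','w6'))
hx,hy,hz=.628,.0451,.069
q=W[(abs(W[...,1]-.0445)<.017)&(W[...,0]>.55)&(W[...,0]<.64)&(W[...,2]>.085)&(W[...,2]<.2)]
a=np.arctan2(q[:,2]-hz,hx-q[:,0]); print(len(q),'keeper angle pctl',np.percentile(a,[10,25,50,75,90]).round(3))
print('b2 keeper',stat(W,.5925+.018,.1145,.003),'dowel',stat(W,.595,-.0105,.004))
E
```

```text
t 16.65 pos [0.5928 0.0436 0.1542] yaw 0.0201 F [  2.2   1.7 -12.6] op 14.5 q6 1.42
shift [-2.5  0.6  3.2] turn 0.002
8635 keeper angle pctl [0.98  1.    1.2   1.321 1.371]
b2 keeper (71, array([0.6105, 0.1145, 0.0724])) dowel (135, array([ 0.5951, -0.0104,  0.0873]))
```

View pics/w6.png

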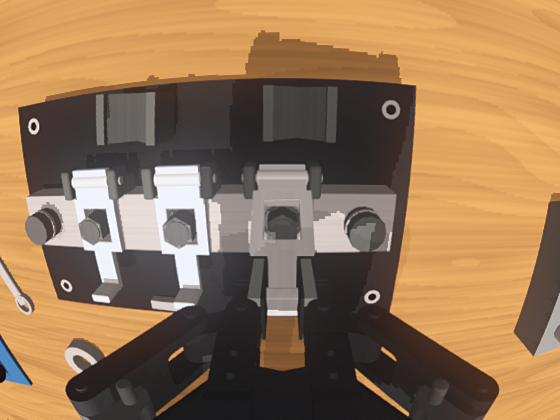

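Call:
servo_tool --commands '[[[0,0,0],0,8],[[0,0,0],0,8],[[0,0,0],0,8],[[0,0,0],0,8]]'

```text
time_s: 17.2
eef_pos: [0.5928, 0.0436, 0.1542]
eef_rot: [-0.0, 1.0, 0.01, -0.0]
wrist_force: [2.1, 3.5, -15.0]
opening: 0.166
grasp_force: 59.0
```

```bash
python3 - <<'E'
from h import *
c=snap('wrist','w7'); W=cloud(c)
for u,v in((255,235),(310,235),(282,255),(282,262),(282,275),(282,300),(282,185)):
    p=W[v,u]; print(u,v,p.round(4),'ang',np.arctan2(p[2]-.069,.628-p[0]).round(3))
o=ctrl.get_obs(); print(o['time_s'],o['eef_pos'],o['grasp_force'],abs(o['dq']).max())
E
```

```text
255 235 [0.6025 0.0598 0.1074] ang 0.986
310 235 [0.6035 0.0289 0.1082] ang 1.013
282 255 [0.5952 0.0445 0.1171] ang 0.973
282 262 [0.5932 0.0444 0.1215] ang 0.986
282 275 [0.5883 0.0443 0.1269] ang 0.97
282 300 [0.5925 0.0444 0.1558] ang 1.183
282 185 [0.6243 0.0451 0.0788] ang 1.208
17.25 [0.59283552 0.04358647 0.15427046] 59.00371827185154 0.0021086761343821333
```

The keeper stands steady at about 0.97 rad, gripped at 59 N. The dowel is home and the next keeper is flat.

```bash
python3 -c "
from bench import ctrl
print(ctrl.hand_in())"
```

```text
the job is handed in; nothing more can be done
None
```

I handed the job in with the dowel home, bolt_1 found loose (it sank 6 mm), and its keeper held still at about 0.97 rad; I didn't tap bolts 2 and 3, because bolt_1 came first and the brief says only one is loose, and no verdict came back.

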